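Change over the gated test selector

TASK

Change over the gated selector on the relay test bench: with the fingertips, push its lever out of the middle slot, along the cross channel of the gate and fully home to the end of the corner slot that is marked by the tall round terminal post (the other three corners have flat square caps). Only push the lever: do not pull its knob up, do not force it against the gate, and leave the other things on the bench and on the selector where they are.

Things in the scene. Friction and masses are not known exactly. Their poses are not given: they have to be found in the camera images.
- gate_box: The selector: a fixed light box 200 (its x) by 240 (its y) by 110 mm high; origin at the centre of its underside, on the bench. Its +x points away from the robot (within about 30 degrees), +y to the robot's left, z up. Aluminium top plate with the gate, upper face at z = 110 mm. More than 40 N on the box or lever counts as forcing.
- gate_mid (a point): Centre of the gate, on the plate's upper face (box x = y = 0). Three slots 16 mm wide run along the box's x at y = -38, 0, +38 mm, from x = -40 to +40 mm; a cross channel 18 mm wide along y joins them at x = 0. The islands between have half-round ends at the channel. The lever's 10 mm steel stem can change slots only in the channel. It starts in the near (-x) half of the middle slot.
- pivot (a point): The lever's pivot, hidden in the box, 20 mm above its origin. With angles side and fore, a point of the stem at distance r from the pivot lies at box x = r sin(fore), y = r sin(side) cos(fore), z = 20 mm + r cos(side) cos(fore). Friction holds the lever where it is left; about 3 to 4 N at the knob moves it.
- side_swing (a joint): Sideways angle of the lever, rad: 0 in the middle slot, +0.40 in the slot on the box's +y side, -0.40 in the one on the -y side (buffered stops at those values: soft, giving about 1 mm at the knob per newton).
- fore_swing (a joint): Fore and aft angle of the lever, rad: 0 in the cross channel, +0.33 at the far (+x) end of a slot, -0.33 at the near (-x) end (stops of the same kind). Fully home means within 0.05 of the stop.
- knob_lift (a joint): How far the knob has been pulled up along the stem, m: 0 when down (a 10 N spring holds it there), 0.010 at most. It is to stay down (more than 0.005 is a fault).
- knob_mid (a point): Centre of the lever's black cylindrical knob, 30 mm in diameter and 50 mm long along the stem; 140 mm from the pivot, so 160 mm above the bench when the lever is upright (knob then from 135 to 185 mm).
- post: Round black terminal post, 22 mm in diameter, 22 mm tall, fixed on the top plate beyond one of the four corner slots, at box x = +78 or -78 mm, y = +48 or -48 mm (signs as those of the slot it marks); origin at the centre of its foot. The other three corners have square black caps 22 x 22 mm, 4 mm high, at the same places.
- spare_cap: Bystander: a loose steel terminal cap, 22 mm in diameter, 18 mm tall, standing on the top plate near the middle of the box's +y edge; origin under its centre.
- screwdriver: Bystander: a screwdriver 190 mm long lying beside the box on its +y side.
- multimeter: Bystander: a hand-held multimeter 150 x 75 x 37 mm lying beside the box on its -y side; origin under its centre.
- tape_roll: Bystander: a roll of tape, 76 mm across, 19 mm high, lying on the bench; origin under its centre.
- screw_jar: Bystander: a small closed jar, 52 mm across, 70 mm tall; origin under its centre.

How it is judged (in metres and radians):
At the end, for the whole second after the job is handed in: The lever is in the corner slot marked by the round post: fore angle within 0.05 rad of that end's stop (beyond 0.28 of 0.33), sideways angle beyond 0.32 of 0.40 to that side; it is at rest and its knob is down (within 3 mm) (((x of post in the frame of gate_box above 0 m and y of post in the frame of gate_box above 0 m and value of joint fore_swing above 0.28 rad and value of joint side_swing above 0.32 rad) or (x of post in the frame of gate_box above 0 m and y of post in the frame of gate_box below 0 m and value of joint fore_swing above 0.28 rad and value of joint side_swing below -0.32 rad) or (x of post in the frame of gate_box below 0 m and y of post in the frame of gate_box above 0 m and value of joint fore_swing below -0.28 rad and value of joint side_swing above 0.32 rad) or (x of post in the frame of gate_box below 0 m and y of post in the frame of gate_box below 0 m and value of joint fore_swing below -0.28 rad and value of joint side_swing below -0.32 rad)) and velocity of joint fore_swing between -0.05 and 0.05 rad/s and velocity of joint side_swing between -0.05 and 0.05 rad/s and value of joint knob_lift below 0.003 m); the robot touches nothing.
It fails at once if the lever's knob is pulled up by more than 5 mm (value of joint knob_lift above 0.005 m).
It fails at once if the selector or its lever is forced with more than 40 N (contact force between any of the fingers, the arm and gate_box above 40 N).
It fails at once if one of the other things (spare cap, screwdriver, multimeter, tape, jar) is moved by more than 15 mm (distance of any of spare_cap, screwdriver, multimeter, tape_roll, screw_jar from where it was at the start of the episode above 0.015 m).
It also fails if it takes over 64 s, if anything falls off the work surface, if the arm or the gripper's body presses on something with over 40 N, if the wrist force passes 120 N, or if a joint passes its speed limit or range.

ROBOT

A 6-joint arm with a two-finger parallel gripper is mounted at the origin on the work surface. World frame = base frame: x ahead of the robot, y to its left, z up, the work surface at z = 0. Lengths are in mm, angles in rad, forces in N, time in s.
With the tool pointing down it reaches from about 400 to 925 mm from the base axis. Payload 12.5 kg.
Tool frame: the origin (TCP) lies between the finger pads; the fingertips stand 11 mm ahead of it and the grasp point (between the pads) lies 8 mm behind it; z points along the fingers, y is the line along which they close (so a half turn about z gives the same grasp; the last joint's range is limited). The gripper opens to 95 mm and grips with 3 to 60 N. Pads are 20 mm wide; open, the fingers measure 119 mm over their backs; the gripper's body (75 mm by 180 mm) begins 59 mm behind the grasp point.
Start: joints at [-1.404, 0.491, 1.559, -0, 1.092, -0.106], TCP at [168.416, -601.898, 225.661] pointing down, gripper open.
Joint ranges: [-3.1, 3.1], [-0.84, 2.19], [0.05, 2.79], [-1.13, 4.28], [0.06, 2.93], [-2.69, 2.69]. Speed limits (rad/s): [2.22, 2.22, 2.79, 3.14, 3.14, 3.14].

INTERFACE

Orientations are given as a unit quaternion [x, y, z, w].
In Python, from station import ctrl, imaging, order gives the robot as it stands.
- The arm moves only by the tool step_arm, never from a script. Its argument "commands" is a list of rows, each an object with "gripper": the closure, from -1 (fully open) to 1 (shut); "offset": the shift along the tool's x, y, z in m, a list of three; "turn": the turn about the tool's z in degrees. A call has 1 to 10 rows; each row shifts and turns the commanded pose from where the row before left it, along the tool's axes as they then stand; what a row does not reach is not made up. A row lasts 1/8 s, in which the tool goes at most 62.5 mm and 10.7 degrees, less where a joint would pass 70% of its speed; a pose out of reach is approached as far as the arm can. A call is refused whole if a number of a shift passes 0.0625 or a number of a turn 10.7, either way. A call with a gripper value outside its range is refused whole. The fingers move at their own pace and stop on an object; "force" is the grip in N (left out, the last holds). Time passes only in rows, so rows that do not move let the fingers close. It gives the time, the measured TCP pose, the force, the opening and the grip force at its end, in the units of the state.
- ctrl.get_state(): the state, without advancing time (a new reading comes with each control period).
- imaging.capture(name): name is "scene" or "top" or "wrist"; returns a dict with "img" (400x640x3 uint8, blue, green, red), "range_z" (400x640 float32, mm along the optical axis (not along the pixel's ray), 0 where there is no reading), "fov_y" (degrees; the focal length in pixels is half the picture's height over the tangent of half this angle, whatever the lens; pixels are square), "cx", "cy" (the principal point, pixels), "R" (3x3) and "t" (3): a world point X has camera coordinates R X + t; the wrist camera has in their place "tool_from_camera" (4x4, takes a point from camera to tool coordinates, whose origin is the TCP and whose axes are the flange's). Camera axes: x right, y down, z forward; pixel columns grow to the right and rows downward; lengths in mm; the calibration is good to about 2 mm. A picture is of the moment at which its call begins: read the wrist's pose just before it.
- order.close_job(): hands the job in; it is judged then, once.
The state is a dict: "time_s": time; "q": joint angles; "dq": joint speeds; "effort": joint torques, N m; "ee_pos": TCP position; "tcp_rot": TCP orientation; "ft_force": force on the tool from outside, world axes, zero at the start; "moment": the same for the moment, N m; "opening": opening from 0.0 (shut) to 1.0 (fully open); "gripper_force": force on a finger pad.
Only numpy, scipy, OpenCV 4.12 (cv2) and the standard library are available. Lean on these libraries where they do the work, as an engineer would, in place of code of your own. Each camera call takes 0.05 s, during which the arm holds its last target. There are 200 camera calls.

## Working session

There is one attempt and no reset: what is moved stays moved. The work goes in short steps, Python scripts to look and compute and a tool call to move; the robot and the scene stay as the last step left them, time stands still between calls to the robot, and variables do not carry over. Pictures are saved under pics/ and viewed, at most 10 in all, crops included, and the job is handed in when it is done.

Besides the shell and the picture viewer there is one more tool, called after "Request:" as a command line: name --argument value ..., lists and objects as JSON in quotes. step_arm: Moves the arm, as the interface text tells. Its arguments: {"type":"object","properties":{"commands":{"type":"array","items":{"type":"object","properties":{"gripper":{"type":"number"},"offset":{"type":"array","items":{"type":"number"}},"turn":{"type":"number"}}}},"force":{"type":"number"}},"required":["commands"]}

```bash
mkdir -p pics
cat > h.py <<'E'
import numpy as np,cv2
from station import ctrl,imaging,order
def cap(n):
    c=imaging.capture(n); c['f']=200/np.tan(np.radians(c['fov_y']/2)); return c
def P(c,u,v,z=None):
    ray=np.array([(u-c['cx'])/c['f'],(v-c['cy'])/c['f'],1.]);R=np.array(c['R']);t=np.array(c['t'])
    if z is None:
        d=c['range_z'][int(v),int(u)]; return R.T@(ray*d-t)
    o=-R.T@t; w=R.T@ray; return o+w*(z-o[2])/w[2]
E
python3 - <<'E'
from h import *
import pickle
for n in('top','scene'):
    c=cap(n); pickle.dump(c,open(n+'.pkl','wb')); cv2.imwrite(f'pics/{n}0.png',c['img']); print(n,c['f'],-np.array(c['R']).T@c['t'])
s=ctrl.get_state();print(s['ee_pos'],s['tcp_rot'],s['opening'],s['time_s'])
E
```

```text
top 472.3771448677756 [ 311.85338196    2.45875444 1520.31888792]
scene 484.7420875371232 [1176.1432552  414.1435515 1244.2467506]
[ 168.37749268 -601.69550228  225.16575832] [ 9.90713503e-01  1.35965276e-01 -6.91925023e-06 -4.45311748e-04] 0.9962664546103542 0.1
```

View pics/top0.png

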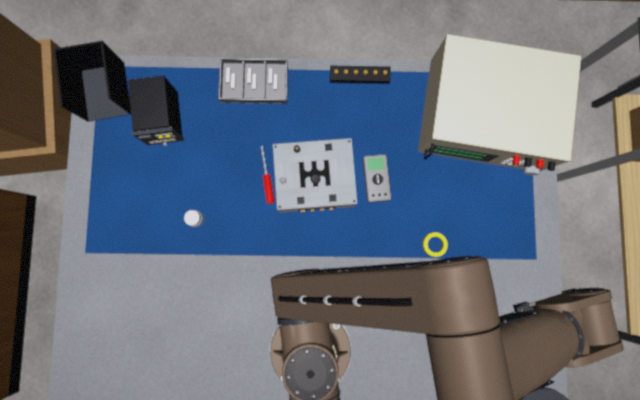

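View pics/scene0.png

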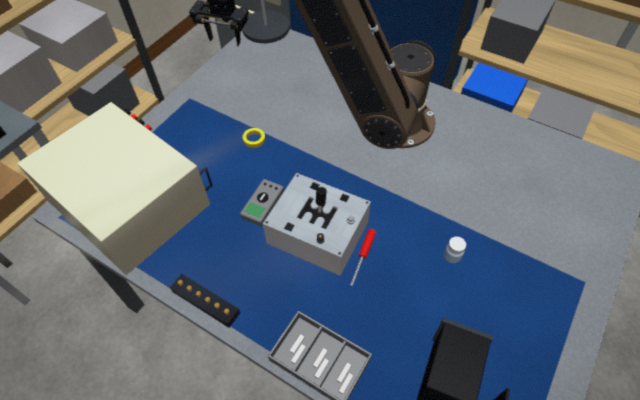

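The top view has the box at about (315,174), and the dark round thing at (297,149) looks like the post, which would be the far-left (+x,+y) corner. I'll enlarge to confirm this.

Run:
```python
from h import *
import pickle
a=pickle.load(open('top.pkl','rb'))['img'][130:220,255:375]; b=pickle.load(open('scene.pkl','rb'))['img'][165:275,255:385]
a=cv2.resize(a,None,fx=6,fy=6,interpolation=cv2.INTER_CUBIC);b=cv2.resize(b,None,fx=5,fy=5,interpolation=cv2.INTER_CUBIC)
cv2.imwrite('pics/a.png',a);cv2.imwrite('pics/b.png',b)
```

```text
(no output)
```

View pics/a.png

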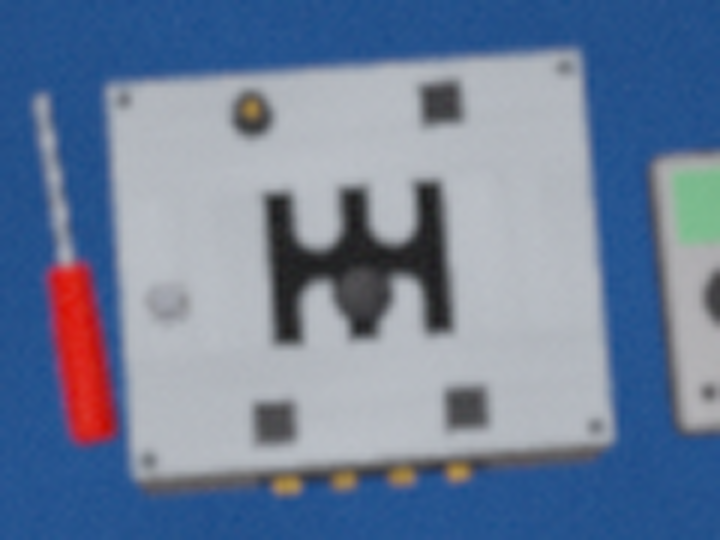

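View pics/b.png

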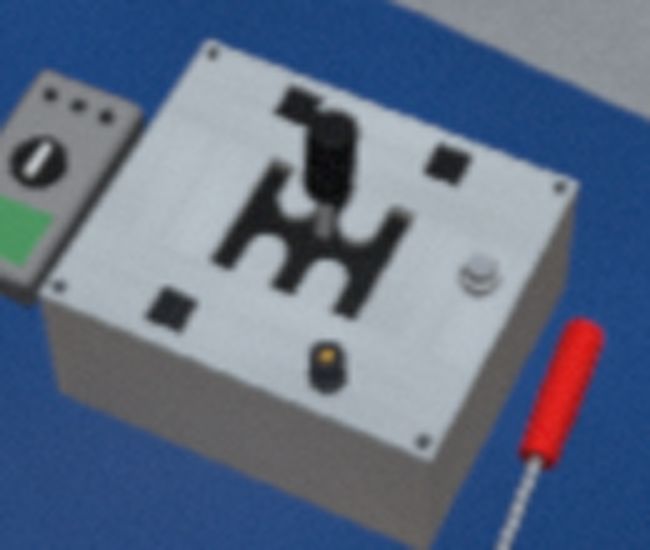

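Both crops show the tall round post (top crop at (250,113)) at the far-left corner, box +x/+y, in line with the left slot. The lever leans toward the near end of the middle slot, and the spare cap is at (168,302). Next, the box pose from the plate corners in both views.

```bash
cat > fit.py <<'E'
from h import *
import pickle
T=pickle.load(open('top.pkl','rb'));S=pickle.load(open('scene.pkl','rb'))
B=np.array([[100,120],[100,-120],[-100,-120],[-100,120]],float)
for nm,c,px in(('top',T,[(255+(u+.5)/6-.5,130+(v+.5)/6-.5) for u,v in[(107,85),(580,50),(613,442),(134,480)]]),
  ('scene',S,[(255+(u+.5)/5-.5,165+(v+.5)/5-.5) for u,v in[(432,460),(42,292),(210,38),(580,183)]])):
    W=np.array([P(c,u,v,110)[:2] for u,v in px]); m=W.mean(0)
    z=((W-m)@[1,1j])@np.conj(B@[1,1j]); th=np.angle(z)
    r=np.array([[np.cos(th),-np.sin(th)],[np.sin(th),np.cos(th)]])
    print(nm,m.round(1),np.degrees(th).round(2),abs(z)/48800/2,(W-m-B@r.T).round(1).tolist())
    for q in ((320,174),(300,196)) if nm=='top' else (): print('depthz',P(c,*q))
    ku,kv=((255+362/6,130+290/6) if nm=='top' else (255+333/5,165+130/5))
    print('knobtop',r.T@(P(c,ku,kv,183)[:2]-m))
E
python3 fit.py
```

```text
top [537.7  -6.9] 5.28 1.0033954444809776 [[0.5, 0.3], [0.7, -0.6], [-0.3, 0.2], [-0.9, 0.1]]
depthz [538.35233889 -24.18941221  95.17274839]
depthz [467.95474093  35.21539309 112.06511544]
knobtop [-2.62238161e+01 -1.92640465e-02]
scene [535.9  -5.5] 5.09 1.0010250155283529 [[0.3, 0.3], [-0.1, 0.5], [-0.5, -0.7], [0.3, -0.0]]
knobtop [-22.73032273   2.44300229]
```

Request:
step_arm --commands '[{"gripper": 1,"turn": 10.4,"offset": [0,0,0]},{"gripper": 1,"offset": [0.025,-0.04,0],"turn": 0},{"gripper": 1,"offset": [0.025,-0.04,0],"turn": 0},{"gripper": 1,"offset": [0.025,-0.04,0],"turn": 0},{"gripper": 1,"offset": [0.025,-0.04,0],"turn": 0},{"gripper": 1,"offset": [0.025,-0.04,0],"turn": 0},{"gripper": 1,"offset": [0.025,-0.04,0],"turn": 0},{"gripper": 1,"offset": [0.025,-0.04,0],"turn": 0},{"gripper": 1,"offset": [0,0,0],"turn": 0},{"gripper": 1,"offset": [0,0,0],"turn": 0}]' --force 20

```text
time_s: 1.35
ee_pos: [317.2, -307.4, 225.7]
tcp_rot: [0.999, 0.046, 0.0, 0.0]
ft_force: [0.6, -0.3, -0.2]
opening: 0.024
gripper_force: 0.0
```

```bash
cat >> h.py <<'E'
from scipy.spatial.transform import Rotation as Ro
C=np.array([536.8,-6.2]);TH=np.radians(5.2)
def st():
    s=ctrl.get_state();p=np.array(s['ee_pos']);R=np.array([[np.cos(TH),-np.sin(TH)],[np.sin(TH),np.cos(TH)]])
    m=Ro.from_quat(s['tcp_rot']).as_matrix()
    print('box xy',(R.T@(p[:2]-C)).round(1),'z',p[2].round(1),'yaw',np.degrees(np.arctan2(m[1,0],m[0,0])).round(2),'tool z',m[:,2].round(3),'f',np.round(s['ft_force'],1),'open',round(s['opening'],3),'t',s['time_s'],'q',np.round(s['q'],2))
E
python3 -c "from h import *;st()"
```

```text
box xy [-246.  -280.1] z 225.7 yaw 5.27 tool z [ 0. -0. -1.] f [ 0.6 -0.3 -0.2] open 0.024 t 1.35 q [-0.92  0.23  1.98 -0.    0.93  0.56]
```

Request:
step_arm --commands '[{"gripper": 1,"offset": [0.024,-0.04,0],"turn": 0},{"gripper": 1,"offset": [0.024,-0.04,0],"turn": 0},{"gripper": 1,"offset": [0.024,-0.04,0],"turn": 0},{"gripper": 1,"offset": [0.024,-0.04,0],"turn": 0},{"gripper": 1,"offset": [0.024,-0.04,0],"turn": 0},{"gripper": 1,"offset": [0.024,-0.04,0],"turn": 0},{"gripper": 1,"offset": [0.024,-0.04,0],"turn": 0},{"gripper": 1,"offset": [0,0,0],"turn": 0},{"gripper": 1,"offset": [0,0,0],"turn": 0}]'

```text
time_s: 2.48
ee_pos: [458.9, -13.9, 225.3]
tcp_rot: [0.999, 0.045, -0.0, 0.0]
ft_force: [-0.8, 0.2, -1.8]
opening: 0.005
gripper_force: 0.0
```

```bash
python3 -c "
from h import *
st()
for n in('top','scene'):
  c=cap(n);cv2.imwrite(f'pics/{n}1.png',c['img'])
a=cv2.imread('pics/scene1.png')[130:260,240:390];cv2.imwrite('pics/c.png',cv2.resize(a,None,fx=4,fy=4,interpolation=2))"
```

```text
box xy [-78.2  -0.6] z 225.3 yaw 5.2 tool z [-0.001 -0.    -1.   ] f [-0.8  0.2 -1.8] open 0.005 t 2.475 q [-0.17  0.26  1.95 -0.    0.94  1.31]
```

View pics/c.png

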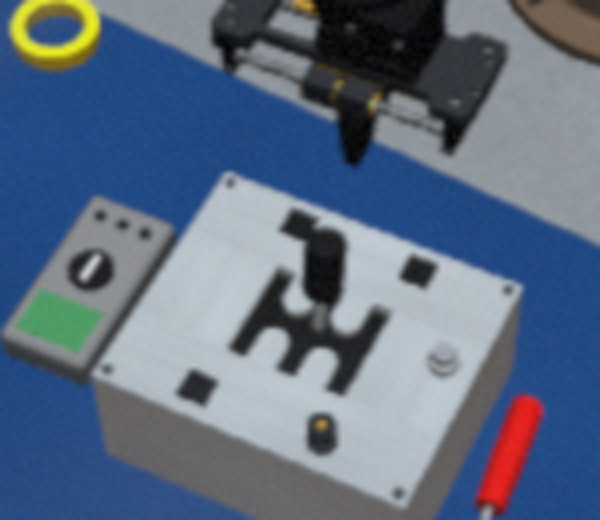

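Request:
step_arm --commands '[{"gripper": 1,"offset": [0,0,0.035],"turn": 0},{"gripper": 1,"offset": [0,0,0.038],"turn": 0},{"gripper": 1,"offset": [0.01,0,0],"turn": 0},{"gripper": 1,"offset": [0.01,0,0],"turn": 0},{"gripper": 1,"offset": [0.006,0,0],"turn": 0},{"gripper": 1,"offset": [0,0,0],"turn": 0}]'

```text
time_s: 3.32
ee_pos: [485.5, -10.6, 153.4]
tcp_rot: [0.999, 0.046, 0.001, 0.0]
ft_force: [0.1, -0.3, 0.6]
opening: 0.007
gripper_force: 0.0
```

Request:
step_arm --commands '[{"gripper": 1,"offset": [0.005,0,0],"turn": 0},{"gripper": 1,"offset": [0.005,0,0],"turn": 0},{"gripper": 1,"offset": [0,0,0],"turn": 0}]'

```text
time_s: 3.7
ee_pos: [494.9, -9.6, 152.6]
tcp_rot: [0.999, 0.046, -0.0, 0.0]
ft_force: [-2.5, -0.1, 1.3]
opening: 0.008
gripper_force: 1.1
```

Request:
step_arm --commands '[{"gripper": 1,"offset": [0.005,0,0],"turn": 0},{"gripper": 1,"offset": [0.005,0,0],"turn": 0},{"gripper": 1,"offset": [0,0,0],"turn": 0}]'

```text
time_s: 4.08
ee_pos: [505.2, -8.7, 152.5]
tcp_rot: [0.999, 0.046, 0.0, 0.0]
ft_force: [-1.5, 0.9, 1.2]
opening: 0.003
gripper_force: 0.9
```

```bash
python3 -c "
from h import *
st()
a=cap('scene')['img'][130:260,240:390];cv2.imwrite('pics/d.png',cv2.resize(a,None,fx=4,fy=4,interpolation=2))"
```

```text
box xy [-31.7   0.3] z 152.5 yaw 5.24 tool z [ 0. -0. -1.] f [-1.5  0.9  1.2] open 0.003 t 4.075 q [-0.15  0.42  1.93 -0.    0.79  1.33]
```

View pics/d.png

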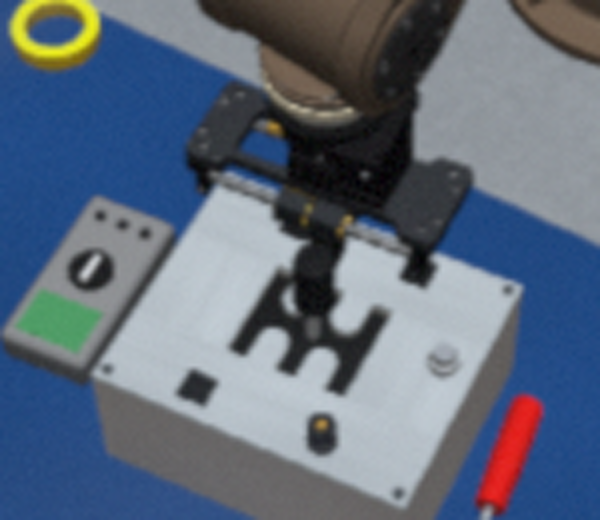

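Request:
step_arm --commands '[{"gripper": 1,"offset": [0.004,0,0],"turn": 0},{"gripper": 1,"offset": [0.003,0,0],"turn": 0},{"gripper": 1,"offset": [0,0,0],"turn": 0}]'

```text
time_s: 4.5
ee_pos: [511.9, -8.1, 152.6]
tcp_rot: [0.999, 0.046, 0.0, 0.0]
ft_force: [-1.7, -0.5, 2.4]
opening: 0.003
gripper_force: 1.0
```

Request:
step_arm --commands '[{"gripper": 1,"offset": [-0.03,0,0],"turn": 0},{"gripper": 1,"offset": [0,0.03,0],"turn": 0},{"gripper": 1,"offset": [0,0.03,0],"turn": 0},{"gripper": 1,"offset": [0,0,0],"turn": 0}]'

```text
time_s: 5.0
ee_pos: [487.8, -72.1, 152.6]
tcp_rot: [0.999, 0.045, 0.001, 0.0]
ft_force: [0.2, 0.3, -0.3]
opening: 0.007
gripper_force: 0.0
```

```bash
python3 -c "
from h import *
st()
c=cap('scene');t=cap('top');R=np.array([[np.cos(TH),-np.sin(TH)],[np.sin(TH),np.cos(TH)]])
for c in(c,t):
  v,u=np.mgrid[0:400,0:640];d=c['range_z'];ray=np.stack([(u-c['cx'])/c['f'],(v-c['cy'])/c['f'],np.ones_like(d)],-1)*d[...,None]
  W=(ray-np.array(c['t']))@np.array(c['R']);b=(W[...,:2]-C)@R
  m=(abs(b[...,0])<40)&(abs(b[...,1])<25)&(W[...,2]>125)&(W[...,2]<200)&(d>0)
  print(m.sum(),np.c_[b[m],W[m][:,2]].round(0)[::4].tolist())
a=c['img'][130:220,255:375];cv2.imwrite('pics/e.png',cv2.resize(a,None,fx=6,fy=6,interpolation=2))"
```

```text
box xy [-54.7 -61.1] z 152.6 yaw 5.1 tool z [ 0.001 -0.    -1.   ] f [ 0.2  0.3 -0.3] open 0.007 t 5.0 q [-0.28  0.4   1.96 -0.    0.78  1.2 ]
171 [[-14.0, -9.0, 183.0], [-8.0, -12.0, 183.0], [-11.0, -2.0, 186.0], [-4.0, -13.0, 183.0], [-6.0, -2.0, 188.0], [-11.0, 7.0, 187.0], [-1.0, -2.0, 190.0], [-8.0, 6.0, 185.0], [5.0, -9.0, 187.0], [-1.0, 1.0, 186.0], [-5.0, 10.0, 187.0], [4.0, -6.0, 184.0], [1.0, 4.0, 186.0], [-5.0, 14.0, 185.0], [7.0, -1.0, 186.0], [3.0, 9.0, 187.0], [6.0, -11.0, 174.0], [9.0, 3.0, 186.0], [1.0, 11.0, 181.0], [11.0, -2.0, 181.0], [10.0, 9.0, 186.0], [-3.0, 14.0, 173.0], [11.0, 3.0, 179.0], [7.0, 13.0, 181.0], [12.0, -2.0, 173.0], [9.0, 8.0, 176.0], [1.0, 17.0, 171.0], [12.0, 4.0, 172.0], [6.0, 13.0, 170.0], [10.0, -3.0, 161.0], [12.0, 10.0, 170.0], [1.0, 16.0, 161.0], [13.0, 4.0, 164.0], [8.0, 14.0, 163.0], [12.0, -3.0, 154.0], [9.0, 8.0, 157.0], [-2.0, 15.0, 146.0], [11.0, 3.0, 151.0], [5.0, 12.0, 149.0], [13.0, 1.0, 148.0], [8.0, 10.0, 147.0], [12.0, 3.0, 144.0], [6.0, 12.0, 140.0]]
41 [[11.0, 6.0, 181.0], [10.0, -6.0, 183.0], [7.0, 1.0, 186.0], [5.0, 4.0, 184.0], [3.0, 9.0, 180.0], [0.0, -2.0, 191.0], [-1.0, 4.0, 184.0], [-4.0, 7.0, 187.0], [-6.0, 10.0, 185.0], [-6.0, 13.0, 166.0], [-10.0, 2.0, 183.0]]
```

View pics/e.png

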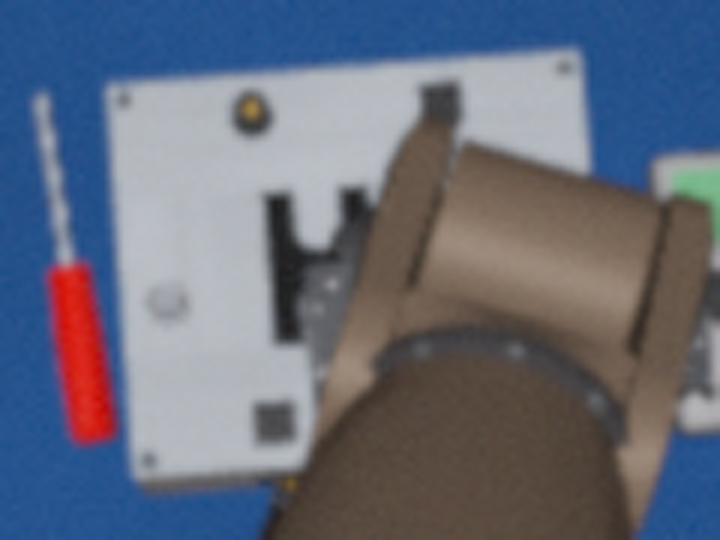

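Request:
step_arm --commands '[{"gripper": 1,"offset": [0.028,0,0],"turn": 0},{"gripper": 1,"offset": [0.027,0,0],"turn": 0},{"gripper": 1,"offset": [0,-0.015,0],"turn": 0},{"gripper": 1,"offset": [0,-0.012,0],"turn": 0},{"gripper": 1,"offset": [0,0,0],"turn": 0}]'

```text
time_s: 5.72
ee_pos: [538.8, -37.4, 152.7]
tcp_rot: [0.999, 0.046, -0.0, -0.0]
ft_force: [-0.6, 0.5, 0.1]
opening: 0.005
gripper_force: 0.0
```

Request:
step_arm --commands '[{"gripper": 1,"offset": [0,-0.005,0],"turn": 0},{"gripper": 1,"offset": [0,-0.005,0],"turn": 0},{"gripper": 1,"offset": [0,0,0],"turn": 0}]'

```text
time_s: 6.1
ee_pos: [538.7, -28.8, 152.8]
tcp_rot: [0.999, 0.046, 0.0, 0.0]
ft_force: [0.2, -2.0, 2.1]
opening: 0.005
gripper_force: 0.8
```

Request:
step_arm --commands '[{"gripper": 1,"offset": [0,-0.005,0],"turn": 0},{"gripper": 1,"offset": [0,-0.005,0],"turn": 0},{"gripper": 1,"offset": [0,-0.005,0],"turn": 0},{"gripper": 1,"offset": [0,0,0],"turn": 0}]'

```text
time_s: 6.6
ee_pos: [537.3, -13.4, 152.6]
tcp_rot: [0.999, 0.046, -0.0, 0.0]
ft_force: [-0.4, -1.5, 0.5]
opening: 0.003
gripper_force: 0.8
```

```bash
python3 -c "from h import *;st()"
```

```text
box xy [-0.2 -7.2] z 152.6 yaw 5.26 tool z [-0. -0. -1.] f [-0.4 -1.5  0.5] open 0.003 t 6.6 q [-0.15  0.46  1.85 -0.    0.83  1.33]
```

Request:
step_arm --commands '[{"gripper": 1,"offset": [0,-0.005,0],"turn": 0},{"gripper": 1,"offset": [0,-0.005,0],"turn": 0},{"gripper": 1,"offset": [0,-0.005,0],"turn": 0},{"gripper": 1,"offset": [0,0,0],"turn": 0}]'

```text
time_s: 7.1
ee_pos: [535.8, 1.6, 152.4]
tcp_rot: [0.999, 0.046, -0.0, -0.0]
ft_force: [0.3, -0.5, -1.0]
opening: 0.008
gripper_force: 0.7
```

Request:
step_arm --commands '[{"gripper": 1,"offset": [0,-0.005,0],"turn": 0},{"gripper": 1,"offset": [0,-0.005,0],"turn": 0},{"gripper": 1,"offset": [0,0,0],"turn": 0}]'

```text
time_s: 7.48
ee_pos: [535.0, 11.5, 152.6]
tcp_rot: [0.999, 0.046, 0.0, -0.0]
ft_force: [0.2, -1.5, -1.1]
opening: 0.006
gripper_force: 0.8
```

Request:
step_arm --commands '[{"gripper": 1,"offset": [0,-0.003,0],"turn": 0},{"gripper": 1,"offset": [0,0,0],"turn": 0}]'

```text
time_s: 7.72
ee_pos: [534.8, 14.2, 152.7]
tcp_rot: [0.999, 0.046, 0.0, 0.0]
ft_force: [-0.1, -1.5, -1.1]
opening: 0.001
gripper_force: 1.0
```

```bash
cat > knob.py <<'E'
from h import *
st()
R=np.array([[np.cos(TH),-np.sin(TH)],[np.sin(TH),np.cos(TH)]])
c=cap('scene')
v,u=np.mgrid[0:400,0:640];d=c['range_z'];ray=np.stack([(u-c['cx'])/c['f'],(v-c['cy'])/c['f'],np.ones_like(d)],-1)*d[...,None]
W=(ray-np.array(c['t']))@np.array(c['R']);b=(W[...,:2]-C)@R
m=(b[...,0]>-40)&(b[...,0]<80)&(b[...,1]>20)&(b[...,1]<90)&(W[...,2]>133)&(W[...,2]<195)&(d>0)
print(m.sum(),np.c_[b[m],W[m][:,2]].round(0)[::4].tolist())
a=c['img'][130:260,240:390];cv2.imwrite('pics/f%d.png'%(ctrl.get_state()['time_s']*100),cv2.resize(a,None,fx=4,fy=4,interpolation=2))
E
python3 knob.py; ls pics
```

```text
box xy [-0.1 20.5] z 152.7 yaw 5.24 tool z [ 0. -0. -1.] f [-0.1 -1.5 -1.1] open 0.001 t 7.725 q [-0.1   0.46  1.86 -0.    0.83  1.38]
192 [[-11.0, 29.0, 172.0], [-8.0, 39.0, 179.0], [-3.0, 29.0, 173.0], [-3.0, 42.0, 181.0], [7.0, 25.0, 179.0], [2.0, 35.0, 179.0], [-0.0, 46.0, 182.0], [-8.0, 54.0, 178.0], [2.0, 29.0, 169.0], [3.0, 41.0, 179.0], [-2.0, 51.0, 179.0], [-10.0, 59.0, 174.0], [2.0, 29.0, 165.0], [5.0, 42.0, 178.0], [2.0, 53.0, 180.0], [-8.0, 60.0, 172.0], [8.0, 29.0, 168.0], [10.0, 42.0, 180.0], [3.0, 50.0, 176.0], [-4.0, 59.0, 172.0], [6.0, 28.0, 161.0], [10.0, 42.0, 175.0], [7.0, 52.0, 178.0], [-0.0, 61.0, 173.0], [-0.0, 25.0, 146.0], [12.0, 43.0, 173.0], [8.0, 53.0, 174.0], [3.0, 62.0, 173.0], [7.0, 31.0, 154.0], [12.0, 46.0, 170.0], [9.0, 56.0, 172.0], [3.0, 23.0, 138.0], [11.0, 39.0, 160.0], [12.0, 52.0, 169.0], [2.0, 59.0, 160.0], [11.0, 36.0, 153.0], [14.0, 50.0, 166.0], [4.0, 57.0, 157.0], [12.0, 37.0, 150.0], [11.0, 48.0, 156.0], [11.0, 30.0, 139.0], [14.0, 44.0, 152.0], [8.0, 53.0, 150.0], [11.0, 39.0, 141.0], [7.0, 50.0, 142.0], [12.0, 46.0, 141.0], [71.0, 47.0, 134.0], [77.0, 48.0, 134.0]]
a.png
b.png
c.png
d.png
e.png
f777.png
scene0.png
scene1.png
top0.png
top1.png
```

Request:
step_arm --commands '[{"gripper": 1,"offset": [0,-0.005,0],"turn": 0},{"gripper": 1,"offset": [0,-0.004,0],"turn": 0},{"gripper": 1,"offset": [0,0,0],"turn": 0}]'

```text
time_s: 8.15
ee_pos: [534.0, 23.4, 152.7]
tcp_rot: [0.999, 0.046, 0.0, -0.0]
ft_force: [0.7, -2.0, 0.2]
opening: 0.007
gripper_force: 0.9
```

Request:
step_arm --commands '[{"gripper": 1,"offset": [0,-0.003,0],"turn": 0},{"gripper": 1,"offset": [0,0,0],"turn": 0}]'

```text
time_s: 8.4
ee_pos: [533.7, 26.2, 152.6]
tcp_rot: [0.999, 0.046, 0.0, 0.0]
ft_force: [-0.4, -2.7, -0.0]
opening: 0.006
gripper_force: 1.0
```

```bash
python3 knob.py
```

```text
box xy [-0.1 32.5] z 152.6 yaw 5.24 tool z [ 0. -0. -1.] f [-0.4 -2.7 -0. ] open 0.006 t 8.4 q [-0.07  0.45  1.86 -0.    0.83  1.4 ]
226 [[8.0, 23.0, 184.0], [7.0, 23.0, 177.0], [9.0, 35.0, 187.0], [-8.0, 54.0, 177.0], [7.0, 32.0, 178.0], [5.0, 42.0, 182.0], [-4.0, 56.0, 179.0], [6.0, 28.0, 169.0], [11.0, 42.0, 185.0], [-0.0, 52.0, 177.0], [-7.0, 61.0, 174.0], [10.0, 27.0, 169.0], [9.0, 38.0, 175.0], [-4.0, 44.0, 163.0], [-1.0, 57.0, 175.0], [-6.0, 67.0, 175.0], [7.0, 28.0, 161.0], [5.0, 39.0, 167.0], [6.0, 52.0, 175.0], [3.0, 62.0, 179.0], [-5.0, 70.0, 173.0], [6.0, 31.0, 157.0], [2.0, 41.0, 158.0], [8.0, 56.0, 176.0], [2.0, 65.0, 173.0], [-4.0, 74.0, 172.0], [10.0, 39.0, 164.0], [7.0, 50.0, 166.0], [10.0, 63.0, 179.0], [-2.0, 69.0, 167.0], [8.0, 32.0, 151.0], [7.0, 43.0, 157.0], [11.0, 57.0, 172.0], [8.0, 68.0, 174.0], [-0.0, 76.0, 168.0], [6.0, 37.0, 147.0], [9.0, 51.0, 160.0], [12.0, 64.0, 172.0], [6.0, 73.0, 170.0], [8.0, 41.0, 147.0], [12.0, 55.0, 162.0], [14.0, 67.0, 172.0], [2.0, 74.0, 160.0], [12.0, 49.0, 152.0], [11.0, 60.0, 159.0], [7.0, 70.0, 160.0], [11.0, 45.0, 144.0], [10.0, 57.0, 150.0], [8.0, 68.0, 155.0], [10.0, 45.0, 139.0], [12.0, 58.0, 149.0], [1.0, 65.0, 139.0], [12.0, 52.0, 141.0], [5.0, 61.0, 136.0], [7.0, 59.0, 133.0], [76.0, 44.0, 134.0], [76.0, 56.0, 138.0]]
```

Request:
step_arm --commands '[{"gripper": 1,"offset": [0,-0.002,0],"turn": 0},{"gripper": 1,"offset": [0,0,0],"turn": 0}]'

```text
time_s: 8.7
ee_pos: [533.5, 28.0, 152.6]
tcp_rot: [0.999, 0.046, 0.0, 0.0]
ft_force: [0.1, -3.5, -0.8]
opening: 0.006
gripper_force: 1.6
```

Request:
step_arm --commands '[{"gripper": 1,"offset": [0,-0.002,0],"turn": 0},{"gripper": 1,"offset": [0,0,0],"turn": 0}]'

```text
time_s: 8.95
ee_pos: [533.4, 29.6, 152.6]
tcp_rot: [0.999, 0.046, 0.0, 0.0]
ft_force: [0.8, -7.0, -1.3]
opening: 0.005
gripper_force: 3.2
```

```bash
python3 knob.py
```

```text
box xy [-0.1 35.9] z 152.6 yaw 5.24 tool z [ 0.    -0.001 -1.   ] f [ 0.8 -7.  -1.3] open 0.005 t 8.95 q [-0.07  0.45  1.86 -0.    0.82  1.41]
221 [[9.0, 27.0, 188.0], [8.0, 32.0, 184.0], [10.0, 30.0, 181.0], [8.0, 41.0, 186.0], [-8.0, 48.0, 170.0], [-9.0, 59.0, 174.0], [7.0, 38.0, 178.0], [-6.0, 43.0, 164.0], [-5.0, 58.0, 175.0], [-12.0, 67.0, 172.0], [9.0, 38.0, 175.0], [-9.0, 42.0, 154.0], [-2.0, 57.0, 173.0], [-5.0, 67.0, 176.0], [8.0, 29.0, 164.0], [11.0, 42.0, 176.0], [3.0, 50.0, 170.0], [-1.0, 60.0, 172.0], [-5.0, 71.0, 174.0], [9.0, 32.0, 162.0], [6.0, 43.0, 165.0], [7.0, 55.0, 175.0], [3.0, 65.0, 175.0], [-6.0, 73.0, 169.0], [8.0, 35.0, 157.0], [3.0, 44.0, 157.0], [8.0, 59.0, 174.0], [2.0, 68.0, 171.0], [-6.0, 76.0, 166.0], [6.0, 40.0, 153.0], [9.0, 53.0, 167.0], [8.0, 65.0, 172.0], [2.0, 74.0, 171.0], [6.0, 34.0, 146.0], [7.0, 47.0, 155.0], [12.0, 61.0, 170.0], [9.0, 71.0, 173.0], [9.0, 38.0, 146.0], [11.0, 51.0, 158.0], [10.0, 63.0, 164.0], [6.0, 73.0, 165.0], [8.0, 44.0, 144.0], [12.0, 58.0, 160.0], [10.0, 69.0, 164.0], [10.0, 42.0, 140.0], [12.0, 55.0, 152.0], [9.0, 66.0, 155.0], [8.0, 44.0, 135.0], [9.0, 57.0, 144.0], [7.0, 68.0, 148.0], [12.0, 55.0, 143.0], [5.0, 64.0, 139.0], [8.0, 59.0, 134.0], [74.0, 46.0, 134.0], [79.0, 43.0, 133.0], [77.0, 54.0, 134.0]]
```

Request:
step_arm --commands '[{"gripper": 1,"offset": [0,0.02,0],"turn": 0},{"gripper": 1,"offset": [-0.03,0,0],"turn": 0},{"gripper": 1,"offset": [-0.03,0,0],"turn": 0},{"gripper": 1,"offset": [0,-0.018,0],"turn": 0},{"gripper": 1,"offset": [0,-0.018,0],"turn": 0},{"gripper": 1,"offset": [0.015,0,0],"turn": 0},{"gripper": 1,"offset": [0.012,0,0],"turn": 0},{"gripper": 1,"offset": [0,0,0],"turn": 0}]'

```text
time_s: 10.0
ee_pos: [500.1, 42.3, 152.3]
tcp_rot: [0.999, 0.045, 0.0, 0.0]
ft_force: [-1.0, 0.8, 0.7]
opening: 0.005
gripper_force: 0.0
```

Request:
step_arm --commands '[{"gripper": 1,"offset": [0.005,0,0],"turn": 0},{"gripper": 1,"offset": [0.005,0,0],"turn": 0},{"gripper": 1,"offset": [0.005,0,0],"turn": 0},{"gripper": 1,"offset": [0,0,0],"turn": 0}]'

```text
time_s: 10.5
ee_pos: [514.0, 44.3, 152.6]
tcp_rot: [0.999, 0.046, -0.0, 0.0]
ft_force: [-2.6, 0.1, 1.7]
opening: 0.003
gripper_force: 1.1
```

Request:
step_arm --commands '[{"gripper": 1,"offset": [0.005,0,0],"turn": 0},{"gripper": 1,"offset": [0.005,0,0],"turn": 0},{"gripper": 1,"offset": [0,0,0],"turn": 0}]'

```text
time_s: 10.88
ee_pos: [524.3, 45.2, 152.6]
tcp_rot: [0.999, 0.046, 0.0, 0.0]
ft_force: [-2.5, 0.2, 1.6]
opening: 0.005
gripper_force: 1.0
```

```bash
python3 knob.py
```

```text
box xy [-7.7 52.4] z 152.6 yaw 5.23 tool z [ 0. -0. -1.] f [-2.5  0.2  1.6] open 0.005 t 10.875 q [-0.04  0.44  1.88 -0.    0.82  1.44]
201 [[-0.0, 43.0, 186.0], [0.0, 49.0, 185.0], [0.0, 49.0, 181.0], [-0.0, 61.0, 187.0], [-1.0, 49.0, 174.0], [2.0, 61.0, 185.0], [2.0, 50.0, 174.0], [0.0, 61.0, 178.0], [1.0, 52.0, 169.0], [-7.0, 61.0, 164.0], [1.0, 55.0, 166.0], [12.0, 52.0, 174.0], [8.0, 62.0, 175.0], [14.0, 56.0, 175.0], [8.0, 65.0, 172.0], [19.0, 55.0, 175.0], [11.0, 63.0, 171.0], [17.0, 45.0, 162.0], [18.0, 58.0, 171.0], [14.0, 67.0, 172.0], [22.0, 48.0, 166.0], [24.0, 60.0, 176.0], [15.0, 68.0, 169.0], [17.0, 39.0, 149.0], [29.0, 57.0, 176.0], [20.0, 64.0, 168.0], [14.0, 74.0, 167.0], [26.0, 47.0, 161.0], [28.0, 59.0, 172.0], [21.0, 68.0, 168.0], [20.0, 38.0, 141.0], [32.0, 55.0, 170.0], [28.0, 65.0, 171.0], [20.0, 74.0, 166.0], [28.0, 47.0, 154.0], [31.0, 61.0, 168.0], [28.0, 71.0, 169.0], [22.0, 36.0, 133.0], [29.0, 51.0, 154.0], [33.0, 65.0, 168.0], [28.0, 74.0, 167.0], [28.0, 48.0, 145.0], [30.0, 61.0, 156.0], [28.0, 71.0, 160.0], [33.0, 56.0, 153.0], [27.0, 65.0, 150.0], [28.0, 57.0, 140.0], [28.0, 57.0, 135.0], [73.0, 49.0, 134.0], [78.0, 51.0, 137.0], [79.0, 58.0, 134.0]]
```

Moving into the corner slot. Continuing.

Request:
step_arm --commands '[{"gripper": 1,"offset": [0.005,0,0],"turn": 0},{"gripper": 1,"offset": [0.005,0,0],"turn": 0},{"gripper": 1,"offset": [0.005,0,0],"turn": 0},{"gripper": 1,"offset": [0,0,0],"turn": 0}]'

```text
time_s: 11.42
ee_pos: [539.2, 46.5, 152.4]
tcp_rot: [0.999, 0.046, 0.0, 0.0]
ft_force: [-1.4, -0.3, -0.7]
opening: 0.003
gripper_force: 0.9
```

Request:
step_arm --commands '[{"gripper": 1,"offset": [0.005,0,0],"turn": 0},{"gripper": 1,"offset": [0.005,0,0],"turn": 0},{"gripper": 1,"offset": [0,0,0],"turn": 0}]'

```text
time_s: 11.8
ee_pos: [549.3, 47.5, 152.6]
tcp_rot: [0.999, 0.046, 0.0, 0.0]
ft_force: [-0.5, -0.6, 0.2]
opening: 0.006
gripper_force: 0.9
```

Request:
step_arm --commands '[{"gripper": 1,"offset": [0.003,0,0],"turn": 0},{"gripper": 1,"offset": [0,0,0],"turn": 0}]'

```text
time_s: 12.05
ee_pos: [552.0, 47.8, 152.6]
tcp_rot: [0.999, 0.046, 0.0, 0.0]
ft_force: [-2.0, -1.0, -1.1]
opening: 0.005
gripper_force: 1.1
```

```bash
python3 knob.py
```

```text
box xy [20.  52.4] z 152.6 yaw 5.23 tool z [ 0. -0. -1.] f [-2.  -1.  -1.1] open 0.005 t 12.05 q [-0.03  0.48  1.81 -0.    0.85  1.45]
186 [[28.0, 41.0, 183.0], [29.0, 51.0, 187.0], [25.0, 49.0, 176.0], [10.0, 60.0, 162.0], [29.0, 54.0, 178.0], [18.0, 61.0, 169.0], [29.0, 54.0, 175.0], [13.0, 58.0, 155.0], [29.0, 54.0, 169.0], [27.0, 44.0, 155.0], [30.0, 57.0, 168.0], [28.0, 51.0, 156.0], [42.0, 51.0, 170.0], [27.0, 56.0, 153.0], [45.0, 56.0, 173.0], [37.0, 64.0, 168.0], [46.0, 54.0, 169.0], [42.0, 63.0, 169.0], [44.0, 40.0, 151.0], [51.0, 56.0, 172.0], [43.0, 64.0, 167.0], [52.0, 44.0, 160.0], [53.0, 57.0, 170.0], [46.0, 65.0, 167.0], [42.0, 33.0, 133.0], [57.0, 53.0, 168.0], [50.0, 61.0, 165.0], [45.0, 70.0, 163.0], [59.0, 48.0, 163.0], [55.0, 58.0, 164.0], [47.0, 66.0, 159.0], [49.0, 37.0, 136.0], [59.0, 54.0, 163.0], [52.0, 62.0, 159.0], [50.0, 73.0, 163.0], [60.0, 52.0, 157.0], [56.0, 61.0, 159.0], [52.0, 71.0, 160.0], [63.0, 59.0, 162.0], [56.0, 67.0, 158.0], [58.0, 50.0, 144.0], [61.0, 63.0, 156.0], [56.0, 49.0, 134.0], [59.0, 62.0, 148.0], [77.0, 42.0, 135.0], [77.0, 48.0, 134.0], [78.0, 54.0, 135.0]]
```

Request:
step_arm --commands '[{"gripper": 1,"offset": [0.003,0,0],"turn": 0},{"gripper": 1,"offset": [0,0,0],"turn": 0}]'

```text
time_s: 12.35
ee_pos: [554.9, 48.0, 152.6]
tcp_rot: [0.999, 0.046, -0.0, 0.0]
ft_force: [-2.8, 0.1, 0.3]
opening: 0.006
gripper_force: 1.4
```

Request:
step_arm --commands '[{"gripper": 1,"offset": [0.002,0,0],"turn": 0},{"gripper": 1,"offset": [0,0,0],"turn": 0}]'

```text
time_s: 12.6
ee_pos: [556.5, 48.2, 152.4]
tcp_rot: [0.999, 0.046, -0.001, 0.0]
ft_force: [-5.1, -1.5, -0.7]
opening: 0.005
gripper_force: 2.3
```

Request:
step_arm --commands '[{"gripper": 1,"offset": [0.002,0,0],"turn": 0},{"gripper": 1,"offset": [0,0,0],"turn": 0}]'

```text
time_s: 12.85
ee_pos: [558.0, 48.3, 152.2]
tcp_rot: [0.999, 0.046, -0.001, 0.0]
ft_force: [-6.7, -1.6, -1.2]
opening: 0.002
gripper_force: 3.1
```

Request:
step_arm --commands '[{"gripper": 1,"offset": [-0.01,0,0],"turn": 0},{"gripper": 1,"offset": [-0.04,0,0],"turn": 0},{"gripper": 1,"offset": [-0.04,0,0],"turn": 0},{"gripper": 1,"offset": [0,0,-0.05],"turn": 0},{"gripper": 1,"offset": [0,0,-0.04],"turn": 0},{"gripper": 1,"offset": [0,0,0],"turn": 0},{"gripper": 1,"offset": [0,0,0],"turn": 0}]'

```text
time_s: 13.72
ee_pos: [469.0, 40.2, 242.3]
tcp_rot: [0.999, 0.046, 0.0, 0.0]
ft_force: [-1.0, 0.6, -0.7]
opening: 0.006
gripper_force: 0.0
```

```bash
python3 knob.py; ls pics|tail -4; cp $(ls -t pics/f*.png|head -1) pics/final.png
```

```text
box xy [-63.3  52.4] z 242.3 yaw 5.23 tool z [ 0.001 -0.    -1.   ] f [-1.   0.6 -0.7] open 0.006 t 13.725 q [-0.05  0.25  1.9   0.    0.99  1.42]
130 [[44.0, 55.0, 172.0], [49.0, 55.0, 173.0], [42.0, 63.0, 169.0], [50.0, 52.0, 168.0], [45.0, 62.0, 167.0], [54.0, 46.0, 164.0], [51.0, 56.0, 167.0], [47.0, 66.0, 169.0], [58.0, 47.0, 166.0], [52.0, 56.0, 164.0], [51.0, 67.0, 170.0], [55.0, 43.0, 155.0], [56.0, 55.0, 163.0], [49.0, 64.0, 160.0], [51.0, 38.0, 139.0], [62.0, 55.0, 168.0], [55.0, 64.0, 163.0], [47.0, 72.0, 158.0], [63.0, 53.0, 162.0], [58.0, 62.0, 161.0], [52.0, 71.0, 159.0], [65.0, 51.0, 158.0], [62.0, 61.0, 162.0], [56.0, 70.0, 160.0], [66.0, 54.0, 157.0], [61.0, 64.0, 157.0], [55.0, 73.0, 155.0], [66.0, 60.0, 156.0], [61.0, 69.0, 156.0], [62.0, 58.0, 145.0], [73.0, 43.0, 134.0], [73.0, 52.0, 135.0], [79.0, 52.0, 134.0]]
scene0.png
scene1.png
top0.png
top1.png
```

View pics/final.png

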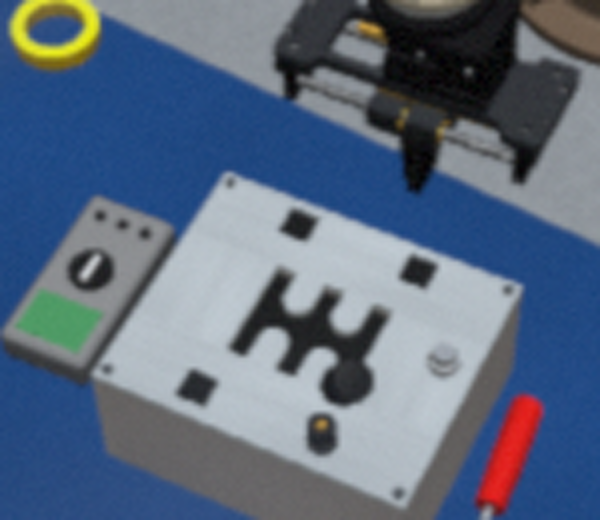

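The picture shows the knob at (347,380), leaning into the far-left slot beside the round post at (321,433). The spare cap, screwdriver and multimeter haven't moved and the arm is clear. The knob's far edge in the depth data fits fore ≈ 0.32 and side ≈ 0.39.

```bash
python3 -c "
from station import order
print(order.close_job())"
```

```text
the job is handed in; nothing more can be done
None
```

The job is handed in: the lever sits in the far-left corner slot by the round post, at about fore 0.32 and side 0.39 rad by the depth camera. The most force I read was about 7 N, nothing near the selector had moved, and the arm was clear; no verdict came back.

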